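# Open the instrument case and lay out the micrometer

## Robot

A 6-joint arm with a two-finger parallel gripper is mounted at the origin on the work surface. World frame = base frame: x ahead of the robot, y to its left, z up, the work surface at z = 0. Lengths are in m, angles in degrees, forces in N, time in s.
With the tool pointing down it reaches from about 0.35 to 0.875 m from the base axis. Payload 4.2 kg.
Tool frame: the origin (TCP) lies at the very end of the fingers, on their centre line; the grasp point (between the pads) lies 19 mm behind it; z points along the fingers, y is the line along which they close (so a half turn about z gives the same grasp; the last joint's range is limited). The gripper opens to 87 mm and grips with 3 to 60 N. Pads are 19 mm wide; open, the fingers measure 117 mm over their backs; the gripper's body (75 mm by 190 mm) begins 51 mm behind the grasp point.
Start: joints at [84.145, 22.042, 0.453, 0, -68.411, -14.817], TCP at [0.221, 0.585, 0.223] pointing down, gripper open.
Joint ranges: [-179.83, 179.83], [-69.29, 118.12], [-61.27, 80.66], [-181.25, 117.63], [-171.15, -9.14], [-177.46, 177.46]. Speed limits (degrees/s): [159.86, 159.86, 180, 180, 180, 180].

## Interface

Orientations are given as a 3x3 rotation matrix whose columns are the frame's x, y, z axes.
In Python, from station import sense, optics, r gives the robot as it stands. The module is installed in compiled form; this text tells all that it offers.
- The arm moves only by the shell command python3 -m pendant 'ROWS' [OPENING]. ROWS is JSON, a list that holds one entry, the list of rows, each a list of 4 numbers: the shift along the tool's x, y, z normalised to -1 to 1, where 1 is 100 mm, then the turn about the tool's z normalised to -1 to 1, where 1 is 2 rad. A call has 1 to 8 rows; each row is the pose to reach, as a shift and turn from the pose commanded when the call began, along the tool's axes at that moment; what a row does not reach only later rows make up. A row lasts 1/10 s, in which the tool goes at most 50 mm and 8.59 degrees, less where a joint would pass 70% of its speed; a pose out of reach is approached as far as the arm can. A call with a number of a shift or a turn outside -1 to 1 is refused whole. A call with a gripper value outside its range is refused whole. OPENING is the closure, from 0 (fully open) to 1 (shut), set as the call begins (- or left out, the last holds). The fingers move at their own pace and stop on an object; the grip force is fixed at half the most. Time passes only in rows, so rows that repeat a pose let the fingers close. It gives the time, the measured TCP pose, the force, the opening and the grip force at its end, in the units of the state.
- sense(): the state, without advancing time (a new reading comes with each control period).
- optics.capture(name): name is "scene" or "top"; returns the picture (384x512x3 uint8, red, green, blue); there is no depth.
- optics.get_calibration(name): a dict with "camera_matrix" (3x3 intrinsics, pixels), "camera_from_world" (4x4, takes a point from world to camera coordinates). Camera axes: x right, y down, z forward; pixel columns grow to the right and rows downward; lengths in m; the calibration is good to about 2 mm. A picture is of the moment at which its call begins. get_calibration takes no time and is no camera call.
- r.finish_job(): hands the job in; it is judged then, once.
The state is a dict: "time_s": time; "joints": joint angles; "joint_velocities": joint speeds; "effort": joint torques, N m; "tcp_pos": TCP position; "ee_rot": TCP orientation; "wrist_force": force on the tool from outside, world axes, zero at the start; "moment": the same for the moment, N m; "gripper_width": opening from 0.0 (shut) to 1.0 (fully open); "gripper_force": force on a finger pad.
Only numpy, scipy, OpenCV 4.12 (cv2) and the standard library are available. Lean on these libraries where they do the work, as an engineer would, in place of code of your own. Each camera call takes 0.05 s, during which the arm holds its last target. There are 200 camera calls.

## Task

Get the micrometer ready for measuring: open the blue instrument case by pushing its lid up by the yellow front lip and over past its balance point, so that it rests wide open by itself, then lift the micrometer out and lay it down gently, flat and the same way up, with all of it on the red mat. Leave the lid open, leave the little setting rod where it lies in the case, and do not disturb the other things on the bench.

Things in the scene. Friction and masses are not known exactly. Their poses are not given: they have to be found in the camera images.
- case: Blue instrument case, fixed to the bench; open-topped tray 150 (x) by 240 (y) by 45 mm high, walls 6 mm, black foam bed inside with its top 16 mm above the bench. Origin: centre of its underside, on the bench; x points from its front (lip side) to its hinge side, y along the hinge. The closed lid covers it, 24 mm deep, so the closed case is 70 mm high. Two undone latch plates on the front are only for show, nothing is locked.
- case_lid (a joint): Angle of the case's hollow lid in rad: 0 closed, grows as it opens, stop at 1.95 (leaning back, resting open). About 0.22 kg, nearly frictionless hinge, no spring: it falls shut if let go below about 1.4 and falls open to its stop by itself beyond that. Opened, it stands about 0.21 m above the bench at the hinge side.
- lid_lip (a point): Point on the underside of the lid's yellow front lip, at its middle. The lip is a shelf 120 mm long (along y) and 6 mm thick that stands out 25 mm in front of the case (this point is 12 mm in front of it), its underside 45.5 mm above the bench when closed, free air below: a fingertip, tilted towards the case, goes under it and lifts. It moves with the lid, 162 mm from the hinge line.
- lid_hinge (a point): Middle of the lid's hinge line, 45.5 mm above the bench at the far (+x) edge of the case, 75 mm from its centre; the hinge line runs along the case's y. The lid's own x, y, z are the case's when closed.
- mic_grip (a point): Micrometer (loose, 0.3 kg), lying flat on the foam inside the case: grey C-shaped frame 14 mm thick, steel barrel 178 mm long over all along its y. This point is the place to grip, on the axis of the bare steel sleeve (18 mm diameter, about 26 mm free between frame and thimble), close to its balance point, 9 mm above whatever it lies on. Axes: y along the barrel towards the ratchet end, x across, z up when it lies properly. The frame bows out to -x.
- mic_anvil (a point): Frame (anvil) end of the micrometer, on the barrel's axis, 9 mm above what it lies on; 101 mm from mic_grip along -y.
- mic_ratchet (a point): Ratchet end of the micrometer, on the barrel's axis; 77 mm from mic_grip along +y. The thimble near it is 20 mm in diameter.
- mic_bow (a point): Outermost point of the micrometer's C-shaped frame: 52 mm towards -x and 63 mm towards -y from mic_grip.
- rod_center (a point): Centre of the small setting rod (steel, 8 mm diameter, 50 mm long along its y, black 12 mm square grip in the middle), lying loose on the foam in the front of the case beside the thimble.
- mat: Red mat, fixed on the bench, 200 (x) by 260 (y) by 4 mm. Origin: centre of its underside, on the bench; axes along its edges.
- hammer: Hammer lying on the bench, bystander. Origin: under its middle.
- screwdriver: Screwdriver lying on the bench, bystander. Origin: under its middle.
- oilcan: Green oil bottle with a red cap, 60 mm diameter, 130 mm high, bystander. Origin: centre of its underside.
- blank: Steel blank 90 by 40 by 20 mm, bystander. Origin: centre of its underside.
- mug: White mug, 76 mm diameter, 90 mm high, bystander. Origin: centre of its underside.
- file_mid (a point): Middle of a flat file with a black handle, 260 mm long, lying on the bench, bystander.

How it is judged (in metres and radians):
On the way, in this order (a step that is already met when the one before it is completed fails the run):
1. the lid has been pushed past its balance point and is wide open, the micrometer still lying in the case (value of joint case_lid above 1.75 rad and distance of mic_grip from where it was at the start of the episode below 0.03 m), for 0.3 s.
2. the micrometer has been lifted clear of the case, lid still open (value of joint case_lid above 1.75 rad and height (world z) of mic_grip above 0.075 m and height (world z) of each of mic_anvil, mic_ratchet, mic_bow above 0.055 m), for 0.1 s.
At the end, for the whole second after the job is handed in: The lid rests open (above 1.75 rad); the micrometer lies at rest on the mat, flat (within 0.12 rad) and the same way up as in the case, its two ends and its bow within the mat's outline; the setting rod is within 20 mm of where it lay (value of joint case_lid above 1.75 rad and x of mic_anvil in the frame of mat between -0.1 and 0.1 m and y of mic_anvil in the frame of mat between -0.13 and 0.13 m and x of mic_ratchet in the frame of mat between -0.1 and 0.1 m and y of mic_ratchet in the frame of mat between -0.13 and 0.13 m and x of mic_bow in the frame of mat between -0.1 and 0.1 m and y of mic_bow in the frame of mat between -0.13 and 0.13 m and angle between mic_grip's own z axis and vertical below 0.12 rad and height (world z) of mic_grip below 0.02 m and contact force between mic and mat above 1 N and linear speed of mic below 0.02 m/s and distance of rod_center from where it was at the start of the episode below 0.02 m); the robot touches nothing.
It fails at once if the micrometer is pressed or knocked hard onto something (over 40 N between it and the mat or the case) (contact force between mic and mat above 40 N or contact force between mic and case above 40 N).
It fails at once if the micrometer is dropped onto the mat from more than about a centimetre, or slammed down (over 0.45 m/s close above it) (horizontal distance between mic_grip and mat below 0.15 m and height (world z) of mic_grip below 0.03 m and linear speed of mic above 0.45 m/s).
It fails at once if the setting rod is moved by more than 20 mm (distance of rod_center from where it was at the start of the episode above 0.02 m).
It fails at once if the hammer, screwdriver, oil bottle, steel blank, mug or file is moved by more than 30 mm (distance of any of hammer, screwdriver, oilcan, blank, mug, file_mid from where it was at the start of the episode above 0.03 m).
It also fails if it takes over 62 s, if anything falls off the work surface, if the arm or the gripper's body presses on something with over 40 N, if the wrist force passes 120 N, or if a joint passes its speed limit or range.

## Working session

There is one attempt and no reset: what is moved stays moved. The work goes in short steps, Python scripts to look and compute and a shell command to move; the robot and the scene stay as the last step left them, time stands still between calls to the robot, and variables do not carry over. Pictures are saved under pics/ and viewed, at most 10 in all, crops included, and the job is handed in when it is done.

```bash
mkdir -p pics
python3 - <<'E'
from station import sense, optics
import cv2,numpy as np
s=sense();print({k:np.round(v,3).tolist() for k,v in s.items()})
for n in("scene","top"):
    i=optics.capture(n);cv2.imwrite(f"pics/{n}0.png",i[:,:,::-1])
    c=optics.get_calibration(n);print(np.round(c["camera_matrix"],1).tolist(),np.round(c["camera_from_world"],3).tolist())
E
```

```text
{'time_s': 0.0, 'joints': [84.144, 22.09, 0.379, -0.03, -68.411, -14.817], 'joint_velocities': [-0.038, -0.049, -0.019, 0.055, -0.13, 0.063], 'effort': [-0.0, -39.067, 18.741, 4.22, 0.011, -0.0], 'tcp_pos': [0.22, 0.584, 0.221], 'ee_rot': [[0.936, -0.353, -0.001], [-0.353, -0.936, -0.002], [0.0, 0.002, -1.0]], 'wrist_force': [-0.799, 0.331, 0.65], 'moment': [-0.045, -0.006, 0.022], 'gripper_force': 0.0, 'gripper_width': 1.003}
[[462.9, 0.0, 256.1], [0.0, 462.9, 187.9], [0.0, 0.0, 1.0]] [[-0.017, 1.0, 0.006, 0.025], [0.836, 0.018, -0.549, -0.481], [-0.549, -0.004, -0.836, 2.021], [0.0, 0.0, 0.0, 1.0]]
[[389.0, 0.0, 253.1], [0.0, 389.0, 187.6], [0.0, 0.0, 1.0]] [[0.02, -1.0, 0.002, -0.033], [-0.994, -0.02, -0.105, 0.638], [0.105, 0.001, -0.994, 1.149], [0.0, 0.0, 0.0, 1.0]]
```

View pics/scene0.png

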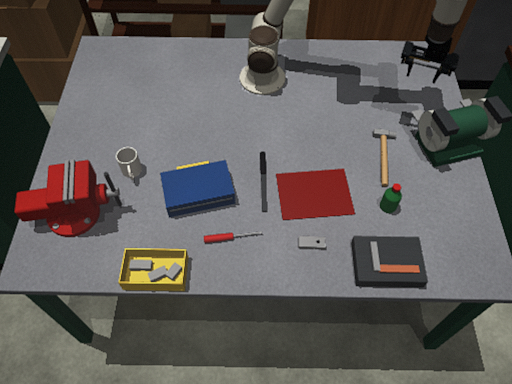

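View pics/top0.png

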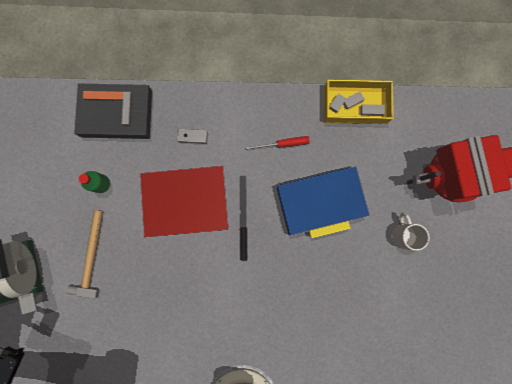

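The top view shows the case with its blue lid centred near (323,200) and the yellow lip at (330,230) facing the robot. The mat is near (184,201). In the scene view, the lid is at (198,187), the lip at (193,166) and the mat at (315,193).

```bash
cat > h.py <<'E'
from station import sense, optics
import cv2,numpy as np
def grab(n,f=None):
    i=optics.capture(n)
    if f: cv2.imwrite(f"pics/{f}.png",i[:,:,::-1])
    return i
def ray(n,px,z):
    c=optics.get_calibration(n);T=np.array(c["camera_from_world"]);R,t=T[:3,:3],T[:3,3]
    px=np.atleast_2d(px).astype(float);d=(np.linalg.inv(c["camera_matrix"])@np.c_[px,np.ones(len(px))].T).T@R
    o=-R.T@t;return o+d*((z-o[2])/d[:,2])[:,None]
def mask(i,h,roi,s=110,v=50):
    H=cv2.cvtColor(i,cv2.COLOR_RGB2HSV);m=cv2.inRange(H,(h[0],s,v),(h[1],255,255))
    k=np.zeros_like(m);x0,y0,x1,y1=roi;k[y0:y1,x0:x1]=m[y0:y1,x0:x1];return k
def rect(m):
    c=max(cv2.findContours(m,cv2.RETR_EXTERNAL,cv2.CHAIN_APPROX_NONE)[0],key=cv2.contourArea)
    return c.reshape(-1,2)
E
python3 - <<'E'
from h import *
R={"top":dict(lid=(270,155,380,245),lip=(300,215,360,245),mat=(135,160,232,242)),"scene":dict(lid=(150,155,245,215),lip=(170,155,215,175),mat=(265,160,362,225))}
for n in R:
    i=grab(n)
    for k,h,z in(("lid",(105,125),.070),("lip",(20,35),.0515),("mat",(0,10),.004)):
        roi=R[n][k]
        if k=="mat": m=mask(i,(0,6),roi)|mask(i,(174,180),roi)
        else: m=mask(i,h,roi)
        c=rect(m);p=ray(n,c,z)[:,:2]
        (ctr,sz,a)=cv2.minAreaRect((p*1000).astype(np.float32))
        print(n,k,np.round(ctr,1),np.round(sz,1),round(a,1),np.round(cv2.boxPoints((ctr,sz,a))).tolist())
print(sense()["time_s"])
E
```

```text
top lid [ 601.6 -224.6] [149.  240.9] 15.0 [[498.0, -128.0], [561.0, -360.0], [705.0, -322.0], [642.0, -89.0]]
top lip [ 516.8 -249.1] [ 23.5 120.5] 15.1 [[490.0, -194.0], [521.0, -310.0], [544.0, -304.0], [512.0, -188.0]]
top mat [595.7 194.6] [199.  258.1] 6.4 [[482.0, 312.0], [511.0, 55.0], [709.0, 78.0], [680.0, 334.0]]
scene lid [ 608.3 -223.9] [158.4 239.2] 15.1 [[501.0, -129.0], [563.0, -360.0], [716.0, -319.0], [654.0, -88.0]]
scene lip [ 511.3 -249.9] [ 10.7 115.7] 15.4 [[491.0, -196.0], [522.0, -307.0], [532.0, -304.0], [501.0, -193.0]]
scene mat [596.3 196.1] [199.2 258.5] 6.6 [[483.0, 313.0], [512.0, 56.0], [710.0, 79.0], [680.0, 336.0]]
0.2
```

```bash
P="python3 -m pendant"
$P '[[[0.77,1,0,0],[0.77,1,0,0],[0.77,1,0,0],[0.77,1,0,0]]]' 1
$P '[[[0.77,1,0,0],[0.77,1,0,0],[0.77,1,0,0],[0.77,1,0,0]]]'
$P '[[[0.77,1,0,0],[0.77,1,0,0],[0.77,1,0,0],[0.77,1,0,0]]]'
$P '[[[0.77,1,0,0],[0.77,1,0,0],[0.77,1,0,0],[0.77,1,0,0]]]'
```

```text
time_s: 0.6
tcp_pos: [0.2579, 0.4608, 0.223]
ee_rot: [[0.935, -0.355, -0.0], [-0.355, -0.935, -0.001], [-0.0, 0.001, -1.0]]
wrist_force: [-0.0, 0.8, 0.1]
gripper_width: 0.724
gripper_force: 0.0
time_s: 1.0
tcp_pos: [0.2944, 0.3411, 0.2228]
ee_rot: [[0.935, -0.355, -0.0], [-0.355, -0.935, 0.0], [-0.0, 0.0, -1.0]]
wrist_force: [0.7, 0.6, -0.0]
gripper_width: 0.357
gripper_force: 0.0
time_s: 1.4
tcp_pos: [0.3313, 0.2213, 0.2227]
ee_rot: [[0.935, -0.356, 0.0], [-0.356, -0.935, 0.0], [-0.0, -0.0, -1.0]]
wrist_force: [0.2, 0.1, 0.8]
gripper_width: 0.025
gripper_force: 0.0
time_s: 1.8
tcp_pos: [0.3686, 0.1011, 0.2227]
ee_rot: [[0.935, -0.356, 0.0], [-0.356, -0.935, 0.0], [0.0, -0.0, -1.0]]
wrist_force: [0.3, 0.5, -0.2]
gripper_width: 0.006
gripper_force: 0.0
```

```bash
P="python3 -m pendant"
$P '[[[0.76,1,0,0],[0.76,1,0,0],[0.76,1,0,0]]]' >/dev/null
$P '[[[0.76,1,0,0],[0.76,1,0,0],[0.76,1,0,0]]]' >/dev/null
$P '[[[0.76,1,0,0],[0.76,1,0,0],[0.76,1,0,0]]]' >/dev/null
$P '[[[0,0,0.9,-0.312],[0,0,0.9,-0.312],[0,0,0.9,-0.312],[0,0,0.9,-0.312],[0,0,0.9,-0.312],[0,0,0.9,-0.312]]]'
python3 -c "
from h import *
s=sense();p=s['tcp_pos'];x=np.array([np.cos(.262),np.sin(.262)]);y=np.array([-x[1],x[0]])
print(np.round(s['joints'],1),(p[:2]-[.602,-.225])@np.c_[x,y])"
```

```text
time_s: 3.3
tcp_pos: [0.4764, -0.2586, 0.1324]
ee_rot: [[0.966, 0.259, 0.0], [0.259, -0.966, -0.0], [0.0, 0.0, -1.0]]
wrist_force: [-0.7, -0.5, 0.7]
gripper_width: 0.006
gripper_force: 0.0
[-11.3  18.9 -18.5   0.  -52.6 116.4] [-1.29980046e-01  1.17210731e-04]
```

```bash
P="python3 -m pendant"
$P '[[[0,0,0.5,0],[0,0,0.9,0],[0,0,0.97,0],[0.04,0,0.97,0]]]' |sed -n 2,4p
$P '[[[0.05,0,0,0],[0.08,0,0,0],[0.08,0,0,0],[0.08,0,0,0]]]'
$P '[[[0.03,0,0,0],[0.03,0,0,0],[0.03,0,0,0]]]'|sed -n 2,4p
```

```text
tcp_pos: [0.4786, -0.2581, 0.035]
ee_rot: [[0.966, 0.259, -0.003], [0.259, -0.966, 0.0], [-0.002, -0.001, -1.0]]
wrist_force: [1.1, -0.3, 0.4]
time_s: 4.1
tcp_pos: [0.4872, -0.2563, 0.0366]
ee_rot: [[0.966, 0.26, 0.002], [0.26, -0.966, -0.0], [0.002, 0.001, -1.0]]
wrist_force: [-0.5, 0.4, 0.4]
gripper_width: 0.002
gripper_force: 0.0
tcp_pos: [0.4895, -0.2555, 0.0356]
ee_rot: [[0.966, 0.26, -0.0], [0.26, -0.966, -0.0], [-0.0, -0.0, -1.0]]
wrist_force: [1.0, 0.5, 0.6]
```

```bash
P="python3 -m pendant"
for i in 1; do
$P '[[[0.03,0,0,0],[0.03,0,0,0],[0.03,0,0,0]]]'|sed -n '2p;4p'
$P '[[[0.03,0,0,0],[0.03,0,0,0],[0.03,0,0,0]]]'|sed -n '2p;4p'
$P '[[[0.02,0,0,0],[0.02,0,0,0],[0.02,0,0,0]]]'|sed -n '2p;4p'
$P '[[[0.02,0,0,0],[0.02,0,0,0],[0.02,0,0,0]]]'|sed -n '2p;4p'
done
```

```text
tcp_pos: [0.4924, -0.2547, 0.0355]
wrist_force: [0.1, 0.7, -1.2]
tcp_pos: [0.4943, -0.2539, 0.0353]
wrist_force: [-2.8, -1.5, 1.2]
tcp_pos: [0.4944, -0.2538, 0.0353]
wrist_force: [-6.5, -3.2, 3.9]
tcp_pos: [0.4945, -0.2537, 0.0353]
wrist_force: [-10.2, -6.3, 4.9]
```

```bash
P="python3 -m pendant"
$P '[[[0.02,0,-0.04,0],[0.02,0,-0.08,0],[0.02,0,-0.12,0],[0.03,0,-0.16,0],[0.03,0,-0.2,0],[0.04,0,-0.25,0],[0.05,0,-0.3,0],[0.05,0,-0.3,0]]]'
python3 -c "
from h import *
grab('scene');i=grab('scene');cv2.imwrite('pics/s1.png',cv2.resize(i[120:240,110:270,::-1],None,fx=4,fy=4))"
```

```text
time_s: 6.4
tcp_pos: [0.4972, -0.2528, 0.0645]
ee_rot: [[0.966, 0.258, -0.014], [0.258, -0.966, 0.001], [-0.013, -0.004, -1.0]]
wrist_force: [-11.8, -9.2, 1.6]
gripper_width: 0.007
gripper_force: 6.8
```

View pics/s1.png

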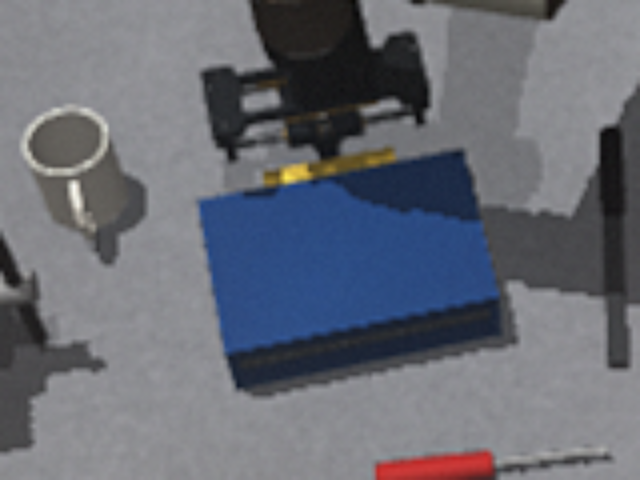

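The lid has started to rise with the fingers: the yellow lip at about (330,165) in the crop is lifted and the far edge shows a gap. I'm following the arc.

```bash
P="python3 -m pendant"
$P '[[[0.01,0,-0.06,0],[0.02,0,-0.12,0],[0.04,0,-0.18,0],[0.06,0,-0.24,0],[0.08,0,-0.3,0],[0.1,0,-0.35,0]]]'|sed -n '2p;4p'
$P '[[[0.03,0,-0.06,0],[0.06,0,-0.12,0],[0.09,0,-0.18,0],[0.12,0,-0.24,0],[0.16,0,-0.3,0],[0.2,0,-0.34,0]]]'|sed -n '2p;4p'
```

```text
tcp_pos: [0.5072, -0.2501, 0.0997]
wrist_force: [-12.4, -6.8, 4.6]
tcp_pos: [0.5262, -0.2451, 0.1351]
wrist_force: [-16.4, -5.1, 11.5]
```

```bash
P="python3 -m pendant"
$P '[[[0.03,0,-0.08,0],[0.08,0,-0.16,0],[0.14,0,-0.24,0],[0.2,0,-0.31,0],[0.27,0,-0.37,0],[0.35,0,-0.43,0]]]'|sed -n '2p;4p'
$P '[[[0.08,0,-0.06,0],[0.16,0,-0.11,0],[0.25,0,-0.16,0],[0.34,0,-0.2,0],[0.44,0,-0.24,0],[0.54,0,-0.26,0]]]'|sed -n '2p;4p'
python3 -c "
from h import *
i=grab('scene');cv2.imwrite('pics/s2.png',cv2.resize(i[100:240,110:270,::-1],None,fx=4,fy=4))"
```

```text
tcp_pos: [0.5677, -0.2344, 0.1781]
wrist_force: [-1.6, 0.2, 1.3]
tcp_pos: [0.62, -0.2204, 0.204]
wrist_force: [-0.8, -0.3, -0.5]
```

View pics/s2.png

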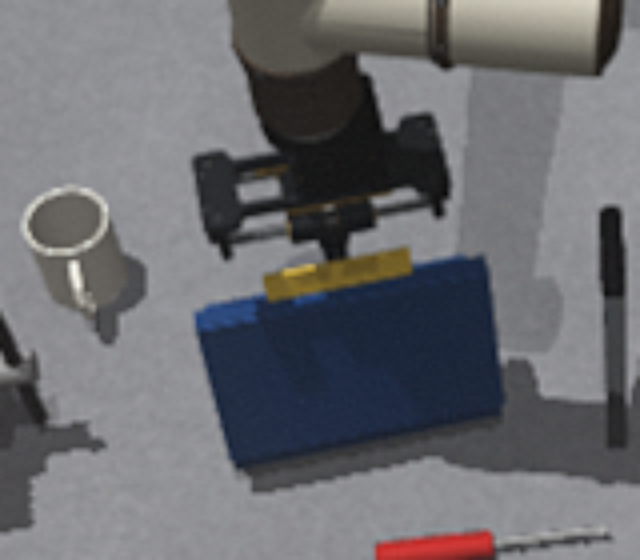

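The lid is now about 75° open, with the fingers against the lip at about (335,265) in the crop. I keep pushing over the balance point.

```bash
P="python3 -m pendant"
$P '[[[0.1,0,-0.03,0],[0.2,0,-0.05,0],[0.3,0,-0.05,0],[0.4,0,-0.05,0],[0.5,0,-0.05,0],[0.6,0,-0.05,0],[0.7,0,-0.05,0]]]'|sed -n '2p;4p'
$P '[[[-0.3,0,-0.1,0],[-0.6,0,-0.2,0],[-1,0,-0.3,0],[-1,0,-0.3,0]]]'|sed -n '2p;4p'
$P '[[[-0.5,0,0,0],[-0.9,0,0,0],[-1,0,0,0]]]' 0|sed -n '2p;4p'
python3 -c "
from h import *
grab('scene','s3');i=grab('top');cv2.imwrite('pics/t3.png',cv2.resize(i[130:270,250:400,::-1],None,fx=4,fy=4));print(sense()['time_s'])"
```

```text
tcp_pos: [0.6872, -0.2022, 0.2084]
wrist_force: [-0.5, -0.4, 0.1]
tcp_pos: [0.5874, -0.2296, 0.2414]
wrist_force: [0.4, 0.9, 0.8]
tcp_pos: [0.4908, -0.2549, 0.2391]
wrist_force: [-0.1, 0.7, 0.6]
10.45
```

View pics/t3.png

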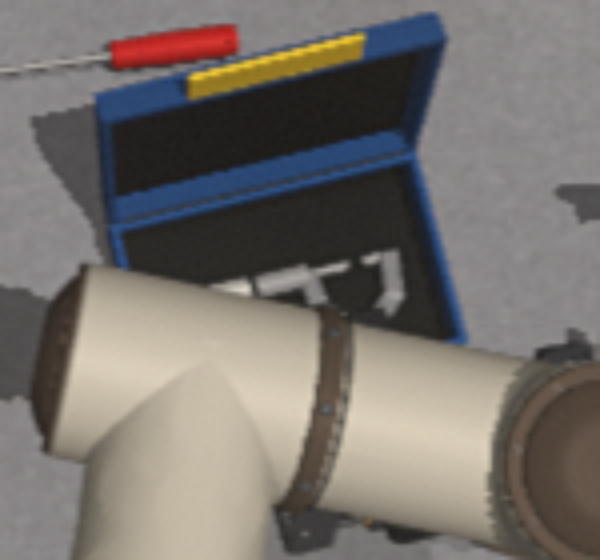

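The lid rests wide open. The barrel shows at about (300,280) in the crop, partly behind the arm, so I'm moving the arm aside and turning the tool for the grasp.

```bash
P="python3 -m pendant"
$P '[[[0,-0.5,0,0],[0,-1,0,0],[0,-1,0,0]]]' >/dev/null
$P '[[[0,-0.5,0,0],[0,-1,0,0],[0,-1,0,0]]]' >/dev/null
$P '[[[0,-0.5,0,0.07],[0,-1,0,0.14],[0,-1,0,0.21],[0,-1,0,0.28],[0,-1,0,0.35],[0,-1,0,0.4],[0,-1,0,0.4]]]' >/dev/null
$P '[[[0,0,0,0.07],[0,0,0,0.14],[0,0,0,0.21],[0,0,0,0.28],[0,0,0,0.35],[0,0,0,0.385],[0,0,0,0.385]]]'
python3 -c "
from h import *
i=grab('scene');cv2.imwrite('pics/s4f.png',i[:,:,::-1]);
j=grab('top');cv2.imwrite('pics/t4f.png',j[:,:,::-1])
a=cv2.resize(i[120:230,130:260,::-1],None,fx=3,fy=3);b=cv2.resize(j[130:260,260:390,::-1],None,fx=3,fy=3)
o=np.zeros((390,790,3),np.uint8);o[:330,:390]=a;o[:,400:]=b;cv2.imwrite('pics/c4.png',o);print(np.round(sense()['joints'],1))"
```

```text
time_s: 12.45
tcp_pos: [0.4163, 0.0354, 0.2386]
ee_rot: [[0.263, -0.965, 0.0], [-0.965, -0.263, -0.0], [0.0, -0.0, -1.0]]
wrist_force: [0.6, 0.3, -0.7]
gripper_width: 0.998
gripper_force: 0.0
[ 27.4   0.4 -24.9   0.  -64.7 -12.1]
```

View pics/c4.png

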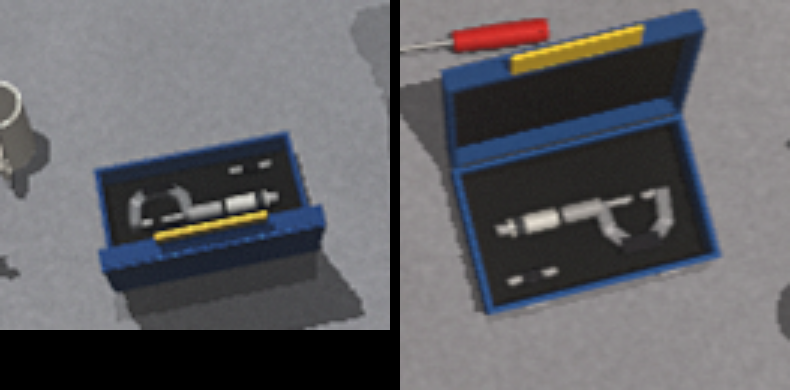

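The crop shows the case open and the micrometer lying with its ratchet at crop (497,230) and its anvil at (668,192). The bow points to the front at (640,245), the bare sleeve is near (585,211), and the rod is at (533,275).

Run:
```python
from h import *
x=np.array([np.cos(.262),np.sin(.262)]);y=np.array([-x[1],x[0]]);C=np.array([.602,-.225])
for n,f,roi in(("top","t4f",(284,190,356,220)),("scene","s4f",(170,178,228,198))):
    i=cv2.imread(f"pics/{f}.png");g=i.max(2).astype(int);sat=g-i.min(2)
    m=np.zeros(g.shape,np.uint8);x0,y0,x1,y1=roi
    m[y0:y1,x0:x1]=((g>85)&(sat<40))[y0:y1,x0:x1]*255
    v,u=np.nonzero(m);p=(ray(n,np.c_[u,v],.025)[:,:2]-C)@np.c_[x,y]
    # case-frame bins along y: x median/extents
    print(n,len(p))
    for a in np.arange(-.12,.13,.01):
        q=p[(p[:,1]>=a)&(p[:,1]<a+.01)]
        if len(q): print(round(a*1000+5),len(q),np.round(1000*np.array([q[:,0].min(),np.median(q[:,0]),q[:,0].max()])))
    print('y ext',p[:,1].min(),p[:,1].max())
```

```text
top 360
-95 7 [-19.  -4.   6.]
-85 47 [-79. -15.   5.]
-75 34 [-40. -24.   7.]
-65 6 [-32.   3.   6.]
-55 4 [0. 3. 6.]
-45 8 [-32.   3.   7.]
-35 22 [-36. -20.   7.]
-25 46 [-35. -13.  10.]
-15 27 [-27.  -0.  12.]
-5 18 [-5.  4. 12.]
5 19 [-5.  4. 12.]
15 14 [-4.  3. 10.]
25 17 [-5.  4. 13.]
35 19 [-5.  3. 12.]
45 24 [-47.   2.  13.]
55 21 [-5.  3. 13.]
65 4 [-2.  3. 11.]
75 15 [-5.  3. 11.]
85 8 [1. 4. 9.]
y ext -0.09285642702866118 0.08712820521700039
scene 222
-95 1 [-1. -1. -1.]
-85 23 [-35. -17.   0.]
-75 24 [-42. -25.   7.]
-65 4 [-0.  2.  5.]
-55 2 [-0.  2.  4.]
-45 6 [1. 4. 6.]
-35 9 [-36. -27.   4.]
-25 25 [-39. -16.   5.]
-15 21 [-33.  -4.   9.]
-5 12 [-8.  2. 10.]
5 12 [-8.  0. 10.]
15 12 [-7.  0.  8.]
25 8 [-8.  1. 10.]
35 14 [-10.   1.  11.]
45 14 [-9.  0. 11.]
55 13 [-9. -0.  9.]
65 2 [-9. -2.  5.]
75 11 [-9. -1.  9.]
85 9 [-3.  2.  7.]
y ext -0.0903119963132 0.08882439488231482
```

```bash
P="python3 -m pendant"
$P '[[[0.5,-0.2,0,0],[0.96,-0.38,0,0],[0.96,-0.38,0,0]]]' >/dev/null
$P '[[[0.5,-0.2,0,0],[0.97,-0.38,0,0],[0.97,-0.38,0,0]]]' >/dev/null
$P '[[[0.5,-0.2,0,0],[0.97,-0.38,0,0],[0.97,-0.38,0,0],[0.97,-0.38,0,0]]]' >/dev/null
$P '[[[0,0,0.4,0],[0,0,0.8,0],[0,0,1,0],[0,0,1,0]]]'
python3 -c "
from h import *
s=sense();p=np.array(s['tcp_pos']);print((np.array([.6017,-.2143,.0185])-p)@np.array(s['ee_rot']),np.round(s['joints'],1))"
```

```text
time_s: 13.95
tcp_pos: [0.598, -0.2128, 0.1355]
ee_rot: [[0.263, -0.965, -0.007], [-0.965, -0.263, 0.002], [-0.004, 0.007, -1.0]]
wrist_force: [-0.2, -0.1, -0.4]
gripper_width: 1.002
gripper_force: 0.0
[ 0.00280534 -0.00395708  0.11698926] [ -5.   27.1  -4.5  -0.1 -58.8  20.3]
```

```bash
P="python3 -m pendant"
$P '[[[0.02,-0.03,0.3,0],[0.02,-0.03,0.6,0],[0.02,-0.03,0.8,0],[0.02,-0.03,0.9,0],[0.02,-0.03,0.9,0],[0.02,-0.03,0.9,0]]]'
python3 -c "
from h import *
s=sense();p=np.array(s['tcp_pos']);print((np.array([.6017,-.2143,.0185])-p)@np.array(s['ee_rot']))"
```

```text
time_s: 14.55
tcp_pos: [0.6057, -0.216, 0.0506]
ee_rot: [[0.262, -0.965, 0.003], [-0.965, -0.262, -0.001], [0.002, -0.003, -1.0]]
wrist_force: [-0.5, -0.5, 0.8]
gripper_width: 1.002
gripper_force: 0.0
[-0.00273508  0.00351586  0.03206746]
```

```bash
P="python3 -m pendant"
$P '[[[-0.02,0.03,0.1,0],[-0.02,0.03,0.2,0],[-0.02,0.03,0.27,0],[-0.02,0.03,0.3,0],[-0.02,0.03,0.3,0],[-0.02,0.03,0.3,0]]]'
python3 -c "
from h import *
s=sense();p=np.array(s['tcp_pos']);print((np.array([.6017,-.2143,.0185])-p)@np.array(s['ee_rot']))"
```

```text
time_s: 15.15
tcp_pos: [0.6012, -0.2151, 0.0185]
ee_rot: [[0.261, -0.965, 0.0], [-0.965, -0.261, -0.0], [0.0, -0.0, -1.0]]
wrist_force: [0.0, 0.1, 0.7]
gripper_width: 0.995
gripper_force: 0.0
[-6.45093881e-04 -6.97715286e-04  2.16811110e-05]
```

Exactly placed. Close and lift.

```bash
P="python3 -m pendant"
$P '[[[0,0,0,0],[0,0,0,0],[0,0,0,0],[0,0,0,0],[0,0,0,0],[0,0,0,0],[0,0,0,0],[0,0,0,0]]]' 1
$P '[[[0,0,0,0],[0,0,0,0],[0,0,0,0],[0,0,0,0],[0,0,0,0],[0,0,0,0]]]'
```

```text
time_s: 15.95
tcp_pos: [0.601, -0.215, 0.0185]
ee_rot: [[0.261, -0.965, -0.0], [-0.965, -0.261, -0.0], [-0.0, 0.0, -1.0]]
wrist_force: [-0.6, 0.2, 0.2]
gripper_width: 0.354
gripper_force: 0.0
time_s: 16.55
tcp_pos: [0.6013, -0.215, 0.0186]
ee_rot: [[0.261, -0.965, 0.001], [-0.965, -0.261, -0.0], [0.0, -0.0, -1.0]]
wrist_force: [1.9, 0.4, -1.6]
gripper_width: 0.196
gripper_force: 30.0
```

```bash
P="python3 -m pendant"
$P '[[[0,0,-0.05,0],[0,0,-0.15,0],[0,0,-0.3,0],[0,0,-0.45,0],[0,0,-0.6,0],[0,0,-0.75,0],[0,0,-0.9,0],[0,0,-1,0]]]'
$P '[[[0,0,-0.1,0],[0,0,-0.1,0],[0,0,-0.1,0],[0,0,-0.1,0]]]'
python3 -c "
from h import *
i=grab('scene');j=grab('top')
a=cv2.resize(i[100:230,130:260,::-1],None,fx=3,fy=3);b=cv2.resize(j[130:260,260:390,::-1],None,fx=3,fy=3)
cv2.imwrite('pics/c5.png',np.hstack([a,b]))"
```

```text
time_s: 17.35
tcp_pos: [0.6009, -0.2151, 0.1202]
ee_rot: [[0.261, -0.965, 0.001], [-0.965, -0.261, -0.0], [0.0, -0.001, -1.0]]
wrist_force: [0.3, 0.6, -3.8]
gripper_width: 0.195
gripper_force: 30.0
time_s: 17.75
tcp_pos: [0.6003, -0.2148, 0.1276]
ee_rot: [[0.261, -0.965, -0.002], [-0.965, -0.261, 0.001], [-0.001, 0.002, -1.0]]
wrist_force: [-0.6, 0.1, -2.6]
gripper_width: 0.194
gripper_force: 30.0
```

View pics/c5.png

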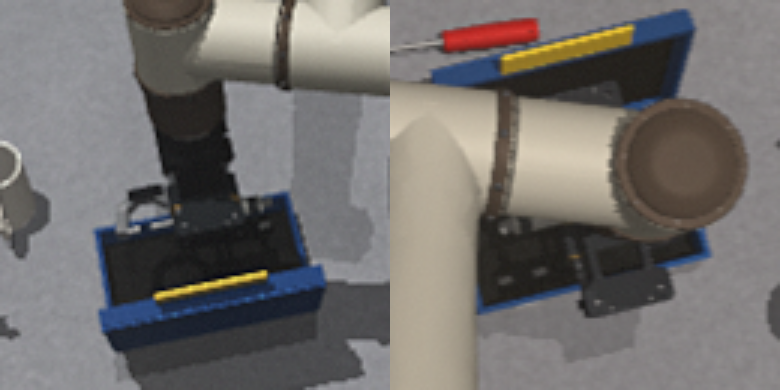

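The micrometer is out of the case and held in the gripper, and the lid is still open. I'm carrying it to the mat.

```bash
P="python3 -m pendant"
$P '[[[-0.15,0,0,0],[-0.4,0,0,0],[-0.7,0,0,0],[-1,0,0,0]]]' >/dev/null
$P '[[[-0.3,0,0,0],[-0.6,0,0,0],[-0.9,0,0,0],[-1,0,0,0]]]' >/dev/null
$P '[[[-0.3,-0.2,0,0],[-0.6,-0.4,0,0],[-0.9,-0.6,0,0],[-1,-0.62,0,0]]]' >/dev/null
$P '[[[-0.3,-0.2,0,0.03],[-0.6,-0.4,0,0.06],[-0.9,-0.6,0,0.074],[-1.0,-0.63,0,0.074],[-1,-0.63,0,0.074],[-1,-0.63,0,0.074],[-1,-0.63,0,0.074]]]'
python3 -c "
from h import *
s=sense();p=np.array(s['tcp_pos']);print((np.array([.6155,.2093,.0065])-p)@np.array(s['ee_rot']),np.round(s['joints'],1))"
```

```text
time_s: 19.75
tcp_pos: [0.6167, 0.2022, 0.1285]
ee_rot: [[0.115, -0.993, -0.001], [-0.993, -0.115, -0.001], [0.001, 0.001, -1.0]]
wrist_force: [0.4, 0.1, -2.5]
gripper_width: 0.198
gripper_force: 30.0
[-0.00721087  0.00031376  0.12202311] [ 32.4  28.6  -3.1   0.  -58.4 -25.8]
```

```bash
P="python3 -m pendant"
$P '[[[-0.07,0,0.2,0],[-0.07,0,0.4,0],[-0.07,0,0.6,0],[-0.07,0,0.8,0],[-0.07,0,0.95,0],[-0.07,0,1,0],[-0.07,0,1,0],[-0.07,0,1,0]]]' |sed -n '2p;4p'
$P '[[[0,0,0.04,0],[0,0,0.08,0],[0,0,0.12,0],[0,0,0.15,0],[0,0,0.17,0],[0,0,0.18,0],[0,0,0.18,0]]]' |sed -n '1,4p'
```

```text
tcp_pos: [0.6173, 0.2108, 0.0296]
wrist_force: [0.8, -0.1, -3.1]
time_s: 21.25
tcp_pos: [0.6164, 0.2107, 0.0103]
ee_rot: [[0.116, -0.993, -0.0], [-0.993, -0.116, -0.0], [0.0, 0.0, -1.0]]
wrist_force: [-0.7, -1.0, -3.6]
```

```bash
P="python3 -m pendant"
$P '[[[0,0,0.01,0],[0,0,0.02,0],[0,0,0.02,0],[0,0,0.02,0]]]' |sed -n '2p;4p'
$P '[[[0,0,0.01,0],[0,0,0.015,0],[0,0,0.015,0],[0,0,0.015,0]]]' |sed -n '2p;4p'
```

```text
tcp_pos: [0.6165, 0.2107, 0.0086]
wrist_force: [-0.2, 0.0, -3.6]
tcp_pos: [0.6165, 0.2108, 0.0071]
wrist_force: [-0.0, 0.0, -2.1]
```

```bash
P="python3 -m pendant"
$P '[[[0,0,0.01,0],[0,0,0.01,0],[0,0,0.01,0],[0,0,0.01,0]]]' |sed -n '2p;4p'
$P '[[[0,0,0,0],[0,0,0,0],[0,0,0,0],[0,0,0,0],[0,0,0,0],[0,0,0,0],[0,0,0,0],[0,0,0,0]]]' 0|tail -3
$P '[[[0,0,0,0],[0,0,0,0],[0,0,0,0],[0,0,0,0],[0,0,0,0],[0,0,0,0]]]' |tail -3
```

```text
tcp_pos: [0.6166, 0.2108, 0.0066]
wrist_force: [-1.3, 0.7, 1.7]
wrist_force: [-0.6, -0.2, -1.1]
gripper_width: 0.842
gripper_force: 0.0
wrist_force: [0.1, -0.6, 0.2]
gripper_width: 1.002
gripper_force: 0.0
```

```bash
P="python3 -m pendant"
$P '[[[0,0,-0.1,0],[0,0,-0.3,0],[0,0,-0.6,0],[0,0,-1,0]]]' >/dev/null
$P '[[[0,0,-0.4,0],[0,0,-0.8,0],[0,0,-1,0]]]' >/dev/null
$P '[[[0,0.4,0,0],[0,0.8,0,0],[0,1,0,0]]]' >/dev/null
$P '[[[-0.4,0.4,0,0],[-0.8,0.8,0,0],[-1,1,0,0],[-1,1,0,0],[-1,1,0,0]]]'|head -2
python3 -c "
from h import *
i=grab('scene');j=grab('top')
o=np.hstack([cv2.resize(i[110:260,140:400,::-1],None,fx=1.5,fy=1.5),cv2.resize(j[120:270,130:390,::-1],None,fx=1.5,fy=1.5)]);cv2.imwrite('pics/c6.png',o)
p=(ray('top',[[0,0]],0));
cv2.imwrite('pics/t6.png',j[:,:,::-1])"
```

```text
time_s: 25.35
tcp_pos: [0.4058, 0.2875, 0.2071]
```

View pics/c6.png

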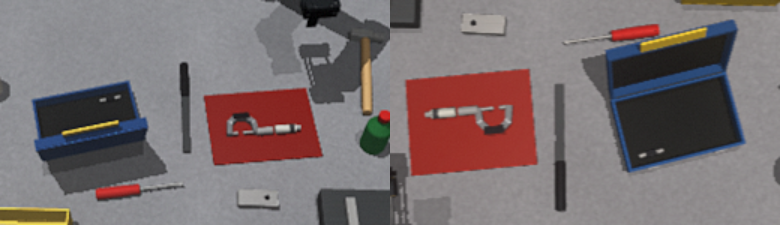

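The picture shows the micrometer flat on the mat and well inside its edges, at about (470,115) in the right half. The lid is open, the rod is still in the case at about (651,154), and the bystanders look unmoved.

```bash
python3 -c "
from station import r
print(r.finish_job())"
```

```text
the job is handed in; nothing more can be done
None
```

The job is handed in: the case lid rests open, the micrometer lies flat and the same way up within the red mat, and the last picture shows the setting rod and bench items where they were, but the hand-in call returned no verdict.

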